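Close the tea-light warmer and hold a bread roll over it with tongs

ROBOT

A 6-joint arm with a two-finger parallel gripper is mounted at the origin on a cart in front of the work surface, level with it; the furniture and walls round the work are solid. World frame = base frame: x ahead of the robot, y to its left, z up, the work surface at z = 0. Lengths are in m, angles in rad, forces in N, time in s.
With the tool pointing down it reaches from about 0.35 to 0.85 m from the base axis. Payload 8.1 kg.
Tool frame: the origin (TCP) lies between the finger pads; the fingertips stand 14 mm ahead of it and the grasp point (between the pads) lies 5 mm behind it; z points along the fingers, y is the line along which they close (so a half turn about z gives the same grasp; the last joint's range is limited). The gripper opens to 93 mm and grips with 3 to 60 N. Pads are 15 mm wide; open, the fingers measure 128 mm over their backs; the gripper's body (75 mm by 188 mm) begins 65 mm behind the grasp point.
Start: joints at [1.051, 0.13, 1.488, -0, 1.523, -0.085], TCP at [0.253, 0.544, 0.233] pointing down, gripper open.
Joint ranges: [-2.96, 2.96], [-0.89, 2.26], [0.02, 2.5], [-1.34, 4.48], [0, 2.73], [-2.66, 2.66]. Speed limits (rad/s): [2.39, 2.39, 2.79, 3.14, 3.14, 3.14].

INTERFACE

Orientations are given as a rotation vector (axis times angle).
In Python, from plant import robot gives the robot as it stands.
- The arm moves only by the tool arm_command, never from a script. Its argument "targets" is a list of rows, each an object of numbers: "x", "y", "z": the shift along the world's x, y, z in units of 500 mm (1.0 is 500 mm); "rx", "ry", "rz": the turn, a rotation vector about the world's x, y, z in units of 2 rad (1.0 is 2 rad); "claw": the closure in counts, from 0 (fully open) to 255 (shut). In form: [{"x": .., "y": .., "z": .., "rx": .., "ry": .., "rz": .., "claw": ..}, ...]. A call has 1 to 10 rows; each row is the pose to reach, as a shift and turn from the pose commanded when the call began; what a row does not reach only later rows make up. A row lasts 1/12 s, in which the tool goes at most 41.7 mm and 7.16 degrees, less where a joint would pass 70% of its speed; a pose out of reach is approached as far as the arm can. A call with a number of a shift or a turn outside -1 to 1 is refused whole. A call with a gripper value outside its range is refused whole. The fingers move at their own pace and stop on an object; "squeeze" is the grip in N (left out, the last holds). Time passes only in rows, so rows that repeat a pose let the fingers close. It gives the time, the measured TCP pose, the force, the opening and the grip force at its end, in the units of the state.
- robot.read_state(): the state, without advancing time (a new reading comes with each control period).
- robot.read_camera(name): name is "scene" or "top"; returns (picture, depth): 480x640x3 uint8, red, green, blue; 480x640 float32, m along the optical axis (not along the pixel's ray), 0 where there is no reading.
- robot.get_calibration(name): a dict with "intrinsics" (3x3 intrinsics, pixels), "origin" and "orientation" of the camera in the world. Camera axes: x right, y up, looking along -z (the intrinsics and any distortion apply to the point x, -y, -z); pixel columns grow to the right and rows downward; lengths in m; the calibration is good to about 2 mm. A picture is of the moment at which its call begins. get_calibration takes no time and is no camera call.
- robot.close_job(): hands the job in; it is judged then, once.
The state is a dict: "t": time; "q": joint angles; "dq": joint speeds; "joint_torque": joint torques, N m; "tool_pos": TCP position; "orientation": TCP orientation; "force": force on the tool from outside, world axes, zero at the start; "wrist_torque": the same for the moment, N m; "opening": finger opening in m; "gripper_force": force on a finger pad.
Only numpy, scipy, OpenCV 4.12 (cv2) and the standard library are available. Lean on these libraries where they do the work, as an engineer would, in place of code of your own. Each camera call takes 0.05 s, during which the arm holds its last target. There are 200 camera calls.

TASK

The tea lights are in the warmer: take its slotted steel plate by the wooden bar and lower it over the two pins, without dropping it, until it lies flush on both wooden cheeks, and let go of it. Then take the kitchen tongs by their black grips, close them round the bread roll on the small board and carry it over the warmer plate, touching the roll with the tongs only; finish while still holding the roll in the tongs above the plate, clear of plate and bar, ready to be laid on. Leave the other things on the worktop where they stand.

Things in the scene. Friction and masses are not known exactly. Their poses are not given: they have to be found in the camera images.
- warmer: fixed tea-light warmer: two upright light-wood cheeks (116 mm along x, 20 mm thick, tops 62 mm above the worktop) centred at y = -76 and +76 mm, steel tray with two tea lights between (tops at 27 mm). On the middle of each cheek's top, at (0, -76) and (0, 76) mm, stands a steel pin, 10 mm thick, 16 mm tall, its top 7 mm tapering to 4 mm. Origin: centre of the underside, z up
- warmer_seat (a point): point on the warmer midway between the two pins, 62 mm above its underside, at the level of the cheek tops on which the plate's underside must rest; same axes as the warmer
- plate: loose slotted steel plate, 110 (x) by 184 (y) by 5 mm, 0.28 to 0.44 kg; origin: centre of the underside, z up. Two 14 mm through holes at (0, -76) and (0, 76) mm; fits either way round. A wooden carrying bar runs along x over the middle: 92 mm long, 14 wide, 14 thick, underside 21 and top 35 mm above the plate's underside, on thin posts at x = -36 and 36 mm. Weight centred under the bar
- plate_bar (a point): middle of the plate's carrying bar, 28 mm above the plate's underside; x runs along the bar, so fingers close along y over 14 mm. A fixed wooden bread box, 213 mm tall, stands close behind the plate's place: draw the lifted plate toward the robot before swinging it to the warmer
- tongs: kitchen tongs lying on edge, 211 mm long, 0.12 kg, 30 mm tall, arms opening sideways, sprung open. Origin: under the hinge pin, at the underside; x points from the hinge to the tips, z up. Black rubber grips from x = 62 to 118 mm, 54 mm wide over both when open; tongs balance there. The spring pushes each grip out with 4.5 N open, 7 N closed on the roll
- tongs_grip (a point): middle of the tongs at the grips, 90 mm from the hinge along x, 15 mm above the underside; squeeze here from both sides (along y). Each mm taken off the width here takes 2.1 mm off the gap between the tip cups: 54 mm wide - gap 102 mm; 46 mm - gap 85 mm; about 30 mm - closed on the roll, grips then parallel
- tongs_cup (a point): middle of the space between the tip cups: 187 mm from the hinge along x (97 mm beyond tongs_grip), 15 mm above the underside, where the roll's middle should be when the tongs close. Each cup is 48 mm long and 30 mm tall, 0 to 30 mm above the underside, 3.5 mm thick
- tongs_left: left arm of the tongs (at +y), hinged at the tongs' origin; its axes match the tongs' axes at rest and turn by up to 0.24 rad inward (clockwise from above) as it is squeezed, about 0.13 rad when closed on the roll
- tongs_right: right arm of the tongs (at -y), the mirror image of the left one
- board: small wooden breakfast board, fixed, 140 mm (x) by 200 mm (y), 12 mm thick. Origin: centre of its underside, z up
- roll: round bread roll split along the top, diameter 54 mm (widest 12 to 17 mm above its underside), 34 mm tall, 44 to 69 g, rigid; lies on the board. Origin: centre of its underside, z up
- jam: bystander: jar of red jam with a white lid, 64 mm wide, 90 mm tall; origin under its centre
- tumbler: bystander: empty drinking glass, 81 mm wide, 91 mm tall; origin under its centre
- mug: bystander: green-grey mug, 90 by 120 mm with its handle, 97 mm tall; origin at the underside
- timer: bystander: round egg timer, 62 mm wide, 43 mm tall; origin under its centre
- pepper: bystander: wooden pepper mill, 58 mm wide, 170 mm tall; origin under its centre
- salt: bystander: salt shaker, 44 mm wide, 90 mm tall; origin under its centre
- coffee_maker: fixed pod coffee maker at the back between board and warmer, 326 mm deep (x), 154 mm wide, 317 mm tall, its drip tray toward the robot: keep carried things clear of it. Origin: centre of the underside

How it is judged:
By the outcome, as a careful person would: the job done as asked, in the order asked, and still so for the second after the job is handed in, while the arm keeps its last pose, push and grip.
It also fails if it takes over 56 s, if anything falls off the work surface, if the arm or the gripper's body presses on something with over 40 N, if the wrist force passes 120 N, or if a joint passes its speed limit or range.

## Working session

There is one attempt and no reset: what is moved stays moved. The work goes in short steps, Python scripts to look and compute and a tool call to move; the robot and the scene stay as the last step left them, time stands still between calls to the robot, and variables do not carry over. Pictures are saved under pics/ and viewed, at most 10 in all, crops included, and the job is handed in when it is done.

Besides the shell and the picture viewer there is one more tool, called as a command line: name --argument value ..., lists and objects as JSON in quotes. arm_command: Moves the arm, as the interface text tells. Shifts and turns lie within -1 to 1; 1 stands for 500 mm of shift or 2 rad of turn. Its arguments: {"type":"object","properties":{"targets":{"type":"array","items":{"type":"object","properties":{"x":{"type":"number","minimum":-1,"maximum":1},"y":{"type":"number","minimum":-1,"maximum":1},"z":{"type":"number","minimum":-1,"maximum":1},"rx":{"type":"number","minimum":-1,"maximum":1},"ry":{"type":"number","minimum":-1,"maximum":1},"rz":{"type":"number","minimum":-1,"maximum":1},"claw":{"type":"number"}}}},"squeeze":{"type":"number"}},"required":["targets"]}

```bash
mkdir -p pics; ls
cat > h.py <<'E'
import numpy as np, cv2
from plant import robot
def cal(n):
    c=robot.get_calibration(n); return np.array(c["intrinsics"]),np.array(c["origin"]),np.array(c["orientation"])
def rot(o):
    o=np.array(o,float)
    return o if o.shape==(3,3) else cv2.Rodrigues(o)[0]
def ray(n,u,v):
    K,o,R=cal(n); R=rot(R); d=np.linalg.inv(K)@np.array([u,v,1.0]); return o,R@np.array([d[0],-d[1],-d[2]])
def onz(n,u,v,z):
    o,d=ray(n,u,v); return o+d*(z-o[2])/d[2]
def tri(n1,p1,n2,p2):
    o1,d1=ray(n1,*p1);o2,d2=ray(n2,*p2)
    A=np.stack([d1,-d2],1);s=np.linalg.lstsq(A,o2-o1,rcond=None)[0]
    a=o1+d1*s[0];b=o2+d2*s[1];return (a+b)/2,np.linalg.norm(a-b)
def cloud(n,D):
    K,o,R=cal(n);R=rot(R);v,u=np.mgrid[0:480,0:640]
    d=np.stack([(u-K[0,2])/K[0,0],-(v-K[1,2])/K[1,1],-np.ones_like(u,float)],-1)*D[...,None]
    return d@R.T+o
def shot(n,name):
    p,D=robot.read_camera(n);cv2.imwrite(f"pics/{name}.png",p[...,::-1]);np.save(f"/tmp/{name}.npy",D);return p,D
E
python3 - <<'E'
from h import *
print({k:np.round(v,3) if not np.isscalar(v) else v for k,v in robot.read_state().items()})
for n in("scene","top"):
    print(n,robot.get_calibration(n)); shot(n,n+"0")
E
```

```text
pics
{'t': 0.0, 'q': array([ 1.051,  0.131,  1.489, -0.   ,  1.523, -0.085]), 'dq': array([-0.   ,  0.   , -0.   , -0.   , -0.   , -0.001]), 'joint_torque': array([-0.0000e+00, -5.5984e+01, -4.9176e+01,  7.7000e-02,  3.5000e-02,
       -0.0000e+00]), 'tool_pos': array([0.252, 0.544, 0.232]), 'orientation': array([-6.770e-01, -3.067e+00,  3.000e-03]), 'force': array([-0.463, -0.701, -0.388]), 'wrist_torque': array([ 0.027, -0.049,  0.013]), 'gripper_force': 0.0, 'opening': 0.09279518234386742}
scene {'intrinsics': array([[453.83555714,   0.        , 320.76731357],
       [  0.        , 453.83555714, 239.9183733 ],
       [  0.        ,   0.        ,   1.        ]]), 'origin': array([-0.01951604, -0.95875811,  0.75977253]), 'orientation': array([ 1.02553102, -0.26564673, -0.43436824])}
top {'intrinsics': array([[559.72925841,   0.        , 321.47265315],
       [  0.        , 559.72925841, 239.0116187 ],
       [  0.        ,   0.        ,   1.        ]]), 'origin': array([0.14064939, 0.23405392, 1.42792528]), 'orientation': array([ 0.20235567, -0.30604258, -1.89821333])}
```

View pics/scene0.png

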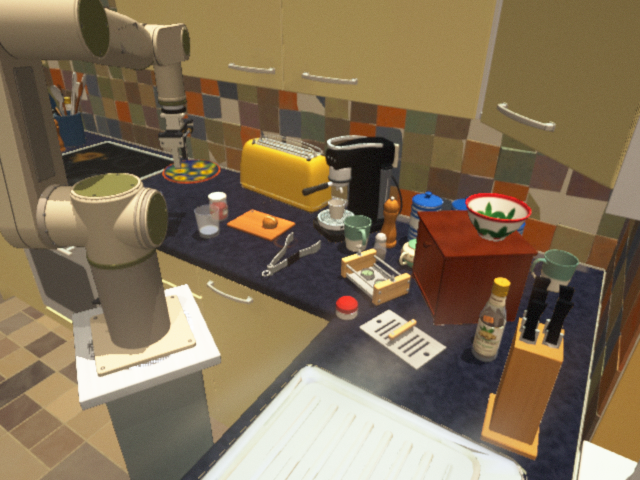

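View pics/top0.png

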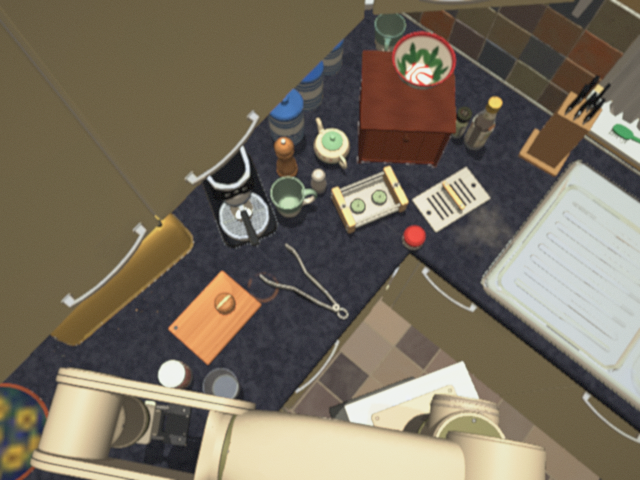

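The scene view shows the plate at about (402,337), the warmer (375,275), tongs (290,258), roll (270,222). The top view shows the plate (452,199), warmer (370,199), tongs hinge (342,312) and tips (262,278)/(288,247), roll (225,303) and timer (413,237). Next I measure them with masks.

Run:
```python
from h import *
im={n:cv2.imread(f"pics/{n}0.png") for n in("scene","top")}
P={n:cloud(n,np.load(f"/tmp/{n}0.npy")) for n in im}
for n,pts in {"top":dict(plate=(435,199),bar=(452,197),cheekL=(345,217),cheekR=(396,188),hinge=(342,312),tip1=(262,278),tip2=(288,247),roll=(225,303),board=(210,330),timer=(413,237),mug=(288,195),salt=(318,178),pepper=(285,150),tumbler=(222,383),jam=(175,375),box=(400,150),cm=(235,165),pot=(330,145),cmtray=(262,235)),"scene":dict(plate=(402,350),bar=(402,330),hinge=(268,273),roll=(270,222))}.items():
    for k,(u,v) in pts.items(): print(n,k,P[n][v,u].round(3),cv2.cvtColor(im[n],cv2.COLOR_BGR2HSV)[v,u])
# heightmaps crop enlarged collage
t=im["top"]
a=cv2.resize(t[150:250,325:500],None,fx=4.5,fy=4.5,interpolation=cv2.INTER_CUBIC)[:, :790]
cv2.imwrite("pics/c1.png",a)
s=im["scene"]
b=cv2.resize(s[235:375,330:450],None,fx=4,fy=4,interpolation=cv2.INTER_CUBIC)
c=cv2.resize(t[235:325,185:355],None,fx=2.3,fy=2.3,interpolation=cv2.INTER_CUBIC)
cv2.imwrite("pics/c2.png",b)
```

```text
top plate [ 0.578 -0.271 -0.008] [23 21 96]
top bar [ 0.554 -0.301  0.037] [ 18 116 180]
top cheekL [ 0.59  -0.006  0.06 ] [ 24 104 230]
top cheekR [ 0.62  -0.161  0.063] [ 29  70 237]
top hinge [ 0.369  0.082 -0.002] [117  46  56]
top tip1 [0.515 0.248 0.03 ] [ 24  37 130]
top tip2 [0.572 0.158 0.027] [ 21  37 143]
top roll [0.482 0.355 0.042] [ 14 145 216]
top board [0.437 0.414 0.007] [ 14 146 234]
top timer [ 0.482 -0.155  0.047] [  2 176 239]
top mug [0.717 0.11  0.014] [ 49  47 120]
top salt [0.707 0.026 0.084] [ 20  48 212]
top pepper [0.782 0.089 0.147] [ 14 151 169]
top tumbler [0.302 0.422 0.009] [110  21 147]
top jam [0.348 0.51  0.084] [ 45   4 242]
top box [ 0.707 -0.204  0.093] [  8 157  78]
top cm [0.705 0.222 0.305] [114  35  36]
top pot [ 0.791 -0.038  0.075] [ 55  66 215]
top cmtray [0.626 0.212 0.029] [30 13 38]
scene plate [ 0.531 -0.346  0.005] [ 21  38 227]
scene bar [ 0.553 -0.313  0.032] [ 21 123 244]
scene hinge [0.366 0.081 0.016] [ 18  45 148]
scene roll [0.479 0.337 0.038] [ 14 186 221]
```

View pics/c1.png

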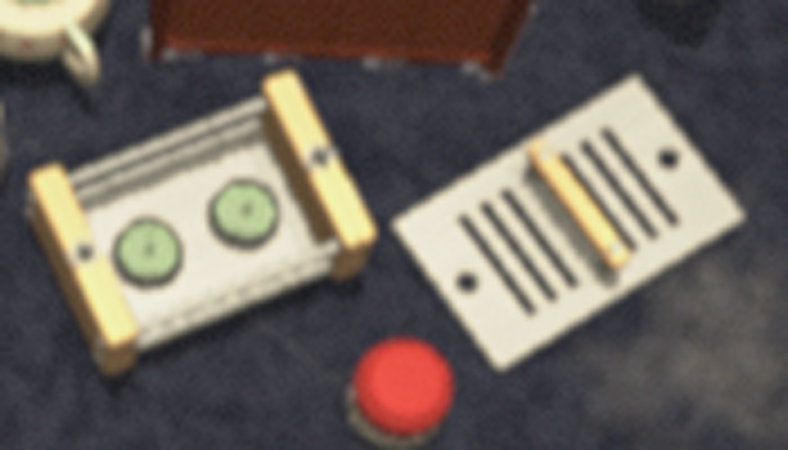

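View pics/c2.png

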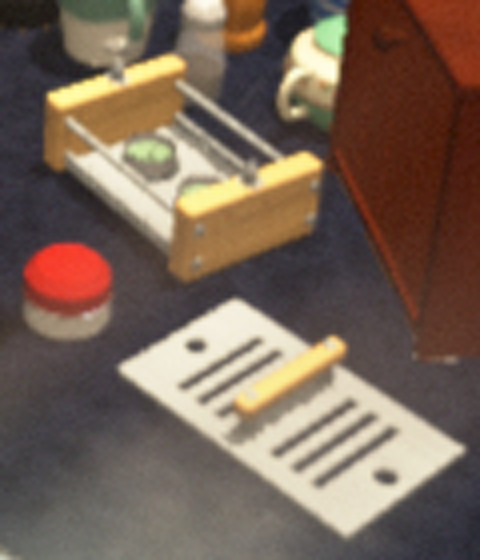

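c1 shows the plate holes at (668,158) and (466,281) and the pins at (85,252) and (320,157). c2 shows the holes at (196,345) and (387,477) and the pin tops at about (117,45) and (250,163). I'll refine and triangulate these.

Run:
```python
from h import *
im={n:cv2.imread(f"pics/{n}0.png") for n in("scene","top")}
def un(p,s,o): return ((p[0]+.5)/s-.5+o[0],(p[1]+.5)/s-.5+o[1])
T=lambda x,y:un((x,y),4.5,(325,150)); S=lambda x,y:un((x,y),4,(330,235))
def dark(n,p,r=4):
    g=cv2.cvtColor(im[n],cv2.COLOR_BGR2GRAY).astype(float);u,v=map(round,p);w=g[v-r:v+r+1,u-r:u+r+1]
    m=np.clip(np.percentile(w,70)*0.85-w,0,None);yy,xx=np.mgrid[-r:r+1,-r:r+1];return (u+(m*xx).sum()/m.sum(),v+(m*yy).sum()/m.sum())
tA,tB=dark("top",T(466,281)),dark("top",T(668,158)); sA,sB=dark("scene",S(196,345)),dark("scene",S(387,477))
print("holes px",np.round([tA,tB,sA,sB],1))
A,e=tri("top",tA,"scene",sA);B,f=tri("top",tB,"scene",sB)
print("holes",A.round(4),e,B.round(4),f,"d",np.linalg.norm(A-B))
for n,a,b in(("top",tA,tB),("scene",sA,sB)): 
    a,b=onz(n,*a,.003),onz(n,*b,.003);print(n,"mid z3",((a+b)/2).round(4),"ang",np.degrees(np.arctan2(*(b-a)[1::-1])))
for k,t,s in(("L",(85,252),(117,45)),("R",(320,157),(250,163))):
    p,e=tri("top",T(*t),"scene",S(*s));print("pin",k,p.round(4),e.round(4),onz("top",*T(*t),.075).round(4))
# bar
for n,box in(("top",(435,175,475,215)),("scene",(385,315,420,342))):
    h=cv2.cvtColor(im[n],cv2.COLOR_BGR2HSV);x0,y0,x1,y1=box
    m=np.zeros(h.shape[:2],np.uint8);m[y0:y1,x0:x1]=((h[...,1]>75)&(h[...,2]>140)&(h[...,0]<32))[y0:y1,x0:x1]*255
    r=cv2.minAreaRect(cv2.findNonZero(m));c=r[0];bx=cv2.boxPoints(r);print("bar",n,np.round(c,1),r[1],m.sum()//255,onz(n,*c,.035).round(4));globals()[n+"c"]=c
print(tri("top",topc,"scene",scenec))
# warmer cheeks top view
h=cv2.cvtColor(im["top"],cv2.COLOR_BGR2HSV)
m=((h[...,1]>50)&(h[...,2]>200)&(h[...,0]<34)).astype(np.uint8)*255
z=np.zeros_like(m);z[160:240,325:412]=m[160:240,325:412]
for c in cv2.findContours(z,0,1)[0]:
    if cv2.contourArea(c)>60:
        r=cv2.minAreaRect(c);bp=[onz("top",*q,.062) for q in cv2.boxPoints(r)];e=[bp[i+1]-bp[i] for i in(0,1)];L=max(e,key=np.linalg.norm)
        print("cheek",onz("top",*r[0],.062).round(4),[np.linalg.norm(x).round(4) for x in e],np.degrees(np.arctan2(L[1],L[0])))
b=cv2.resize(im["scene"][195:285,195:330],None,fx=5.8,fy=5.8,interpolation=cv2.INTER_CUBIC)
cv2.imwrite("pics/c3.png",b)
c=cv2.resize(im["top"][235:325,200:355],None,fx=5,fy=5,interpolation=cv2.INTER_CUBIC);cv2.imwrite("pics/c4.png",c)
```

```text
holes px [[428.2 212.4]
 [473.1 184.8]
 [378.5 321. ]
 [426.  353.8]]
holes [ 0.5429 -0.2334  0.0043] 0.0026810832860789894 [ 0.5755 -0.3822  0.0048] 0.003473842044371808 d 0.1524256342732235
top mid z3 [ 0.5612 -0.3091  0.003 ] ang -77.4785392803817
scene mid z3 [ 0.5586 -0.3065  0.003 ] ang -77.61615114595732
pin L [ 0.6136 -0.0096  0.0888] 0.0059 [ 0.6155 -0.0109  0.075 ]
pin R [ 0.6262 -0.1616  0.0748] 0.0022 [ 0.625 -0.161  0.075]
bar top [453.4 194.8] (32.999996185302734, 5.999999523162842) 171 [ 0.5591 -0.3076  0.035 ]
bar scene [402.2 329. ] (7.150016784667969, 31.904699325561523) 203 [ 0.5526 -0.3132  0.035 ]
(array([ 0.5587554 , -0.30865932,  0.02993939]), np.float64(0.003775918588146006))
cheek [ 0.589  -0.0148  0.062 ] [np.float64(0.0212), np.float64(0.0549)] 179.87637243947958
cheek [ 0.65  -0.011  0.062] [np.float64(0.0206), np.float64(0.0536)] -175.50389497783368
cheek [ 0.5983 -0.1659  0.062 ] [np.float64(0.0185), np.float64(0.0543)] -177.1332507507766
cheek [ 0.6591 -0.1615  0.062 ] [np.float64(0.0187), np.float64(0.0556)] -177.11993736411748
```

View pics/c4.png

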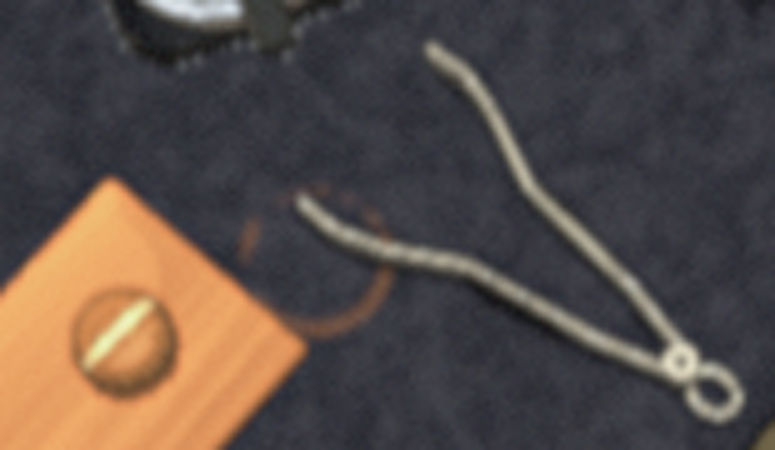

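View pics/c3.png

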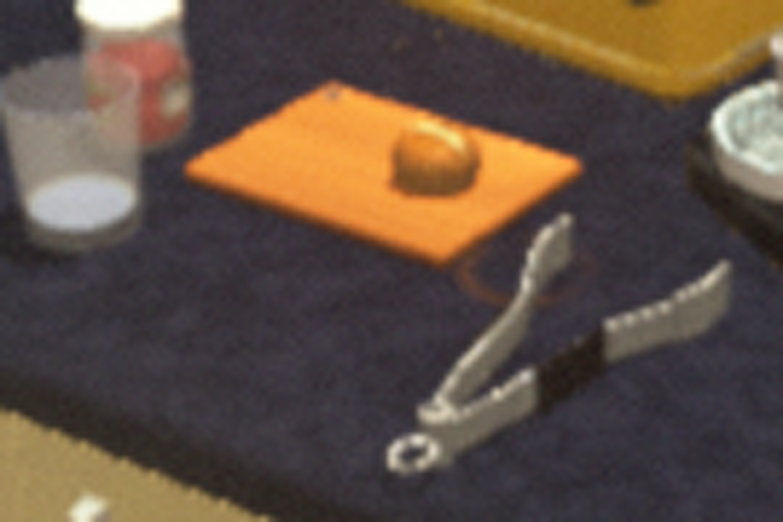

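c4 shows the tongs' hinge at (680,360), the tips at (430,45) and (302,200), and the roll centre near (125,343). In c3 the tongs are open, with the black grip near (570,370).

The plate is at about (0.559,-0.308) with yaw 12.5°, and the warmer at (0.623,-0.087) with yaw 3.5°. I'm moving toward the plate now.

arm_command --targets '[{"x": 0.034, "y": -0.069, "z": 0.004, "rz": -0.0415, "claw": 0}, {"x": 0.067, "y": -0.138, "z": 0.007, "rz": -0.083}, {"x": 0.1, "y": -0.206, "z": 0.01, "rz": -0.1245}, {"x": 0.134, "y": -0.275, "z": 0.014, "rz": -0.166}, {"x": 0.167, "y": -0.344, "z": 0.017, "rz": -0.2075}, {"x": 0.2, "y": -0.413, "z": 0.02, "rz": -0.249}, {"x": 0.234, "y": -0.482, "z": 0.024, "rz": -0.29}, {"x": 0.267, "y": -0.55, "z": 0.027, "rz": -0.332}, {"x": 0.3, "y": -0.62, "z": 0.03, "rz": -0.3735}, {"x": 0.334, "y": -0.688, "z": 0.034, "rz": -0.415}]'

```text
schema error: expected keys x, y, z, rx, ry, rz, claw
```

arm_command --targets '[{"x": 0.008, "y": -0.06, "rz": -0.0415}, {"x": 0.016, "y": -0.12, "rz": -0.083}, {"x": 0.024, "y": -0.18, "rz": -0.1245}, {"x": 0.032, "y": -0.24, "rz": -0.166}, {"x": 0.04, "y": -0.3, "rz": -0.2075}, {"x": 0.048, "y": -0.36, "rz": -0.249}, {"x": 0.056, "y": -0.42, "rz": -0.29}, {"x": 0.064, "y": -0.48, "rz": -0.332}, {"x": 0.072, "y": -0.54, "rz": -0.3735}, {"x": 0.08, "y": -0.6, "rz": -0.415}]'

```text
schema error: expected keys x, y, z, rx, ry, rz, claw
```

arm_command --targets '[{"x": 0.02, "y": -0.042, "z": -0.026, "rz": -0.0415}, {"x": 0.04, "y": -0.083, "z": -0.052, "rz": -0.083}, {"x": 0.06, "y": -0.125, "z": -0.078, "rz": -0.1245}, {"x": 0.08, "y": -0.166, "z": -0.104, "rz": -0.166}, {"x": 0.1, "y": -0.208, "z": -0.13, "rz": -0.2075}, {"x": 0.12, "y": -0.25, "z": -0.156, "rz": -0.249}, {"x": 0.14, "y": -0.291, "z": -0.182, "rz": -0.29}, {"x": 0.16, "y": -0.333, "z": -0.208, "rz": -0.332}, {"x": 0.198, "y": -0.416, "z": -0.26, "rz": -0.4145}, {"x": 0.198, "y": -0.416, "z": -0.26, "rz": -0.4145}]'

```text
schema error: expected keys x, y, z, rx, ry, rz, claw
```

```bash
cat >> h.py <<'E'
def st():
    s=robot.read_state();R=rot(s["orientation"]);y=R[:,1]
    print("t",round(s["t"],2),"pos",np.round(s["tool_pos"],4),"ydir",np.degrees(np.arctan2(y[1],y[0])).round(2),"tilt z",R[:,2].round(3),"q",np.round(s["q"],2),"F",np.round(s["force"],1),"T",np.round(s["wrist_torque"],2),"op",round(s["opening"],4),"gf",round(s["gripper_force"],1));return s
E
python3 -c "
from h import *
st()"
```

```text
t 0.1 pos [0.2525 0.5438 0.2317] ydir 65.09 tilt z [-0.001 -0.001 -1.   ] q [ 1.05  0.13  1.49  0.    1.52 -0.09] F [ 0.5 -0.6 -0. ] T [-0.01  0.01  0.04] op 0.0928 gf 0.0
```

arm_command --targets '[{"x": 0.034, "y": -0.069, "z": 0.004, "rx": 0, "ry": 0, "rz": -0.0415, "claw": 0}, {"x": 0.1, "y": -0.206, "z": 0.01, "rx": 0, "ry": 0, "rz": -0.1, "claw": 0}, {"x": 0.134, "y": -0.275, "z": 0.014, "rx": 0, "ry": 0, "rz": -0.166, "claw": 0}, {"x": 0.167, "y": -0.344, "z": 0.017, "rx": 0, "ry": 0, "rz": -0.2075, "claw": 0}, {"x": 0.2, "y": -0.413, "z": 0.02, "rx": 0, "ry": 0, "rz": -0.249, "claw": 0}, {"x": 0.234, "y": -0.482, "z": 0.024, "rx": 0, "ry": 0, "rz": -0.29, "claw": 0}, {"x": 0.267, "y": -0.55, "z": 0.027, "rx": 0, "ry": 0, "rz": -0.332, "claw": 0}, {"x": 0.3, "y": -0.62, "z": 0.03, "rx": 0, "ry": 0, "rz": -0.3735, "claw": 0}, {"x": 0.334, "y": -0.688, "z": 0.034, "rx": 0, "ry": 0, "rz": -0.415, "claw": 0}, {"x": 0.334, "y": -0.688, "z": 0.034, "rx": 0, "ry": 0, "rz": -0.415, "claw": 0}]'

```text
t: 0.93
tool_pos: [0.4215, 0.1956, 0.2497]
orientation: [1.867, 2.524, -0.002]
force: [0.1, 0.3, -0.4]
opening: 0.093
gripper_force: 0.0
```

arm_command --targets '[{"x": 0.008, "y": -0.06, "z": 0, "rx": 0, "ry": 0, "rz": -0.0415, "claw": 0}, {"x": 0.016, "y": -0.12, "z": 0, "rx": 0, "ry": 0, "rz": -0.083, "claw": 0}, {"x": 0.024, "y": -0.18, "z": 0, "rx": 0, "ry": 0, "rz": -0.1245, "claw": 0}, {"x": 0.032, "y": -0.24, "z": 0, "rx": 0, "ry": 0, "rz": -0.166, "claw": 0}, {"x": 0.04, "y": -0.3, "z": 0, "rx": 0, "ry": 0, "rz": -0.2075, "claw": 0}, {"x": 0.048, "y": -0.36, "z": 0, "rx": 0, "ry": 0, "rz": -0.249, "claw": 0}, {"x": 0.056, "y": -0.42, "z": 0, "rx": 0, "ry": 0, "rz": -0.29, "claw": 0}, {"x": 0.064, "y": -0.48, "z": 0, "rx": 0, "ry": 0, "rz": -0.332, "claw": 0}, {"x": 0.072, "y": -0.54, "z": 0, "rx": 0, "ry": 0, "rz": -0.3735, "claw": 0}, {"x": 0.08, "y": -0.6, "z": 0, "rx": 0, "ry": 0, "rz": -0.415, "claw": 0}]'

```text
t: 1.77
tool_pos: [0.4596, -0.1009, 0.2493]
orientation: [-2.723, -1.566, 0.0]
force: [0.8, -0.1, -0.8]
opening: 0.0928
gripper_force: 0.0
```

arm_command --targets '[{"x": 0.025, "y": -0.052, "z": -0.03, "rx": 0, "ry": 0, "rz": -0.05, "claw": 0}, {"x": 0.05, "y": -0.104, "z": -0.06, "rx": 0, "ry": 0, "rz": -0.1, "claw": 0}, {"x": 0.075, "y": -0.156, "z": -0.09, "rx": 0, "ry": 0, "rz": -0.15, "claw": 0}, {"x": 0.1, "y": -0.208, "z": -0.12, "rx": 0, "ry": 0, "rz": -0.2, "claw": 0}, {"x": 0.125, "y": -0.26, "z": -0.15, "rx": 0, "ry": 0, "rz": -0.25, "claw": 0}, {"x": 0.15, "y": -0.312, "z": -0.18, "rx": 0, "ry": 0, "rz": -0.3, "claw": 0}, {"x": 0.175, "y": -0.364, "z": -0.21, "rx": 0, "ry": 0, "rz": -0.35, "claw": 0}, {"x": 0.198, "y": -0.416, "z": -0.24, "rx": 0, "ry": 0, "rz": -0.4, "claw": 0}, {"x": 0.198, "y": -0.416, "z": -0.26, "rx": 0, "ry": 0, "rz": -0.4145, "claw": 0}, {"x": 0.198, "y": -0.416, "z": -0.26, "rx": 0, "ry": 0, "rz": -0.4145, "claw": 0}]'

```text
t: 2.6
tool_pos: [0.5571, -0.3075, 0.1151]
orientation: [-3.119, -0.338, 0.008]
force: [-1.0, 0.2, -0.1]
opening: 0.0933
gripper_force: 0.0
```

```bash
python3 -c "
from h import *
st()"
```

```text
t 2.6 pos [ 0.5571 -0.3075  0.1151] ydir -77.65 tilt z [-0.005  0.004 -1.   ] q [-0.58  0.31  1.5   0.    1.34  0.77] F [-1.   0.2 -0.1] T [0.03 0.1  0.05] op 0.0933 gf 0.0
```

arm_command --targets '[{"x": 0.002, "y": 0, "z": -0.06, "rx": 0, "ry": 0, "rz": 0.001, "claw": 0}, {"x": 0.002, "y": 0, "z": -0.12, "rx": 0, "ry": 0, "rz": 0.001, "claw": 0}, {"x": 0.002, "y": 0, "z": -0.14, "rx": 0, "ry": 0, "rz": 0.001, "claw": 0}, {"x": 0.002, "y": 0, "z": -0.15, "rx": 0, "ry": 0, "rz": 0.001, "claw": 0}, {"x": 0.002, "y": 0, "z": -0.15, "rx": 0, "ry": 0, "rz": 0.001, "claw": 0}]'

```text
t: 3.02
tool_pos: [0.5592, -0.3067, 0.0441]
orientation: [-3.121, -0.347, 0.002]
force: [-0.6, 0.9, 0.4]
opening: 0.0933
gripper_force: 0.0
```

Run:
```python
from h import *
st(); p,D=shot("scene","s1"); st()
cv2.imwrite("pics/c5.png",cv2.resize(p[230:370,340:470,::-1],None,fx=4,fy=4,interpolation=cv2.INTER_CUBIC))
```

```text
t 3.02 pos [ 0.5592 -0.3067  0.0441] ydir -77.32 tilt z [-0.002  0.001 -1.   ] q [-0.58  0.39  1.54  0.    1.21  0.77] F [-0.6  0.9  0.4] T [ 0.02  0.14 -0.01] op 0.0933 gf 0.0
t 3.07 pos [ 0.5601 -0.3075  0.0456] ydir -77.34 tilt z [ 0. -0. -1.] q [-0.58  0.39  1.54  0.    1.21  0.77] F [ 0.  -0.5  0.4] T [-0.05  0.13  0.04] op 0.093 gf 0.0
```

View pics/c5.png

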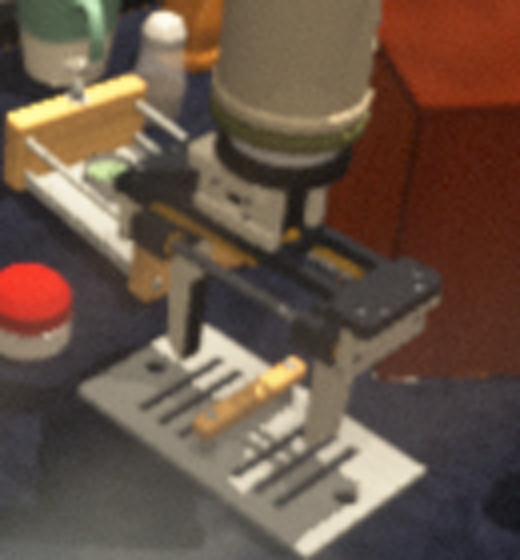

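The fingers straddle the bar evenly (bar middle about (250,398), fingers at 185 and 325). Lowering and closing.

arm_command --squeeze 35 --targets '[{"x": 0, "y": 0, "z": -0.02, "rx": 0, "ry": 0, "rz": 0, "claw": 100}, {"x": 0, "y": 0, "z": -0.034, "rx": 0, "ry": 0, "rz": 0, "claw": 180}, {"x": 0, "y": 0, "z": -0.036, "rx": 0, "ry": 0, "rz": 0, "claw": 255}, {"x": 0, "y": 0, "z": -0.036, "rx": 0, "ry": 0, "rz": 0, "claw": 255}, {"x": 0, "y": 0, "z": -0.036, "rx": 0, "ry": 0, "rz": 0, "claw": 255}, {"x": 0, "y": 0, "z": -0.036, "rx": 0, "ry": 0, "rz": 0, "claw": 255}, {"x": 0, "y": 0, "z": -0.036, "rx": 0, "ry": 0, "rz": 0, "claw": 255}, {"x": 0, "y": 0, "z": -0.036, "rx": 0, "ry": 0, "rz": 0, "claw": 255}]'

```text
t: 3.73
tool_pos: [0.5599, -0.3079, 0.027]
orientation: [3.122, 0.344, 0.001]
force: [0.6, 0.5, -0.0]
opening: 0.0442
gripper_force: 0.0
```

```bash
python3 -c "
from h import *
st()"
```

```text
t 3.73 pos [ 0.5599 -0.3079  0.027 ] ydir -77.41 tilt z [ 0. -0. -1.] q [-0.58  0.41  1.55  0.    1.18  0.77] F [ 0.6  0.5 -0. ] T [-0.    0.11  0.04] op 0.0442 gf 0.0
```

arm_command --targets '[{"x": 0, "y": 0, "z": 0, "rx": 0, "ry": 0, "rz": 0, "claw": 255}, {"x": 0, "y": 0, "z": 0, "rx": 0, "ry": 0, "rz": 0, "claw": 255}, {"x": 0, "y": 0, "z": 0, "rx": 0, "ry": 0, "rz": 0, "claw": 255}, {"x": 0, "y": 0, "z": 0, "rx": 0, "ry": 0, "rz": 0, "claw": 255}, {"x": 0, "y": 0, "z": 0, "rx": 0, "ry": 0, "rz": 0, "claw": 255}, {"x": 0, "y": 0, "z": 0, "rx": 0, "ry": 0, "rz": 0, "claw": 255}]'

```text
t: 4.23
tool_pos: [0.5597, -0.3078, 0.0267]
orientation: [-3.123, -0.344, 0.0]
force: [0.1, -0.4, -0.1]
opening: 0.0138
gripper_force: 35.0
```

```bash
python3 -c "
from h import *
st()"
```

```text
t 4.23 pos [ 0.5597 -0.3078  0.0267] ydir -77.41 tilt z [-0.  0. -1.] q [-0.58  0.41  1.55  0.    1.18  0.77] F [ 0.1 -0.4 -0.1] T [ 0.02  0.2  -0.07] op 0.0138 gf 35.0
```

arm_command --targets '[{"x": 0, "y": 0, "z": 0.01, "rx": 0, "ry": 0, "rz": 0, "claw": 255}, {"x": 0, "y": 0, "z": 0.03, "rx": 0, "ry": 0, "rz": 0, "claw": 255}, {"x": -0.01, "y": 0, "z": 0.06, "rx": 0, "ry": 0, "rz": 0, "claw": 255}, {"x": -0.04, "y": 0, "z": 0.1, "rx": 0, "ry": 0, "rz": 0, "claw": 255}, {"x": -0.07, "y": 0.02, "z": 0.14, "rx": 0, "ry": 0, "rz": -0.01, "claw": 255}, {"x": -0.1, "y": 0.05, "z": 0.17, "rx": 0, "ry": 0, "rz": -0.02, "claw": 255}, {"x": -0.11, "y": 0.1, "z": 0.195, "rx": 0, "ry": 0, "rz": -0.03, "claw": 255}, {"x": -0.11, "y": 0.15, "z": 0.21, "rx": 0, "ry": 0, "rz": -0.04, "claw": 255}, {"x": -0.09, "y": 0.2, "z": 0.22, "rx": 0, "ry": 0, "rz": -0.05, "claw": 255}, {"x": -0.06, "y": 0.25, "z": 0.22, "rx": 0, "ry": 0, "rz": -0.06, "claw": 255}]'

```text
t: 5.07
tool_pos: [0.5298, -0.1824, 0.1392]
orientation: [3.136, 0.153, 0.004]
force: [0.9, -0.6, -3.3]
opening: 0.0136
gripper_force: 35.0
```

arm_command --targets '[{"x": 0.03, "y": 0.04, "z": 0, "rx": 0, "ry": 0, "rz": -0.006, "claw": 255}, {"x": 0.07, "y": 0.08, "z": 0, "rx": 0, "ry": 0, "rz": -0.012, "claw": 255}, {"x": 0.11, "y": 0.12, "z": 0, "rx": 0, "ry": 0, "rz": -0.016, "claw": 255}, {"x": 0.14, "y": 0.15, "z": 0, "rx": 0, "ry": 0, "rz": -0.018, "claw": 255}, {"x": 0.17, "y": 0.18, "z": -0.01, "rx": 0, "ry": 0, "rz": -0.019, "claw": 255}, {"x": 0.188, "y": 0.192, "z": -0.02, "rx": 0, "ry": 0, "rz": -0.019, "claw": 255}, {"x": 0.188, "y": 0.192, "z": -0.03, "rx": 0, "ry": 0, "rz": -0.019, "claw": 255}, {"x": 0.188, "y": 0.192, "z": -0.03, "rx": 0, "ry": 0, "rz": -0.019, "claw": 255}, {"x": 0.188, "y": 0.192, "z": -0.03, "rx": 0, "ry": 0, "rz": -0.019, "claw": 255}]'

```text
t: 5.82
tool_pos: [0.6228, -0.0872, 0.1213]
orientation: [-3.14, -0.097, 0.002]
force: [-0.0, -0.3, -2.1]
opening: 0.0139
gripper_force: 35.0
```

Run:
```python
from h import *
st(); p,D=shot("scene","s2"); t,E=shot("top","t2"); st()
a=cv2.resize(p[240:320,325:430],None,fx=3.7,fy=3.7,interpolation=cv2.INTER_CUBIC)
b=cv2.resize(t[140:240,320:425],None,fx=3.7,fy=3.7,interpolation=cv2.INTER_CUBIC)
a=cv2.copyMakeBorder(a,0,b.shape[0]-a.shape[0],0,0,0)
cv2.imwrite("pics/c6.png",np.hstack([a,b])[...,::-1])
```

```text
t 5.82 pos [ 0.6228 -0.0872  0.1213] ydir -86.47 tilt z [-0.002 -0.    -1.   ] q [-0.22  0.28  1.52 -0.    1.34  1.29] F [-0.  -0.3 -2.1] T [-0.02  0.14  0.03] op 0.0139 gf 35.0
t 5.92 pos [ 0.6232 -0.0876  0.122 ] ydir -86.51 tilt z [-0. -0. -1.] q [-0.22  0.28  1.52 -0.    1.34  1.29] F [ 0.6  0.1 -2.9] T [-0.07  0.13  0.05] op 0.0136 gf 35.0
```

View pics/c6.png

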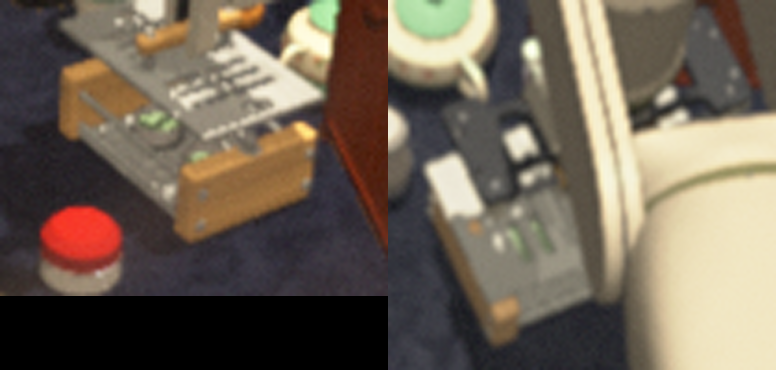

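The plate hovers over the warmer. In the scene view its right hole is near crop (247,108) and the right pin just below at about (245,140). In the top view the arm hides most of the plate. Casting those points:

Run:
```python
from h import *
p=cv2.imread("pics/s2.png");g=cv2.cvtColor(p,cv2.COLOR_BGR2GRAY)
print(g[262:284,384:402])
print(cv2.cvtColor(cv2.imread("pics/scene0.png"),cv2.COLOR_BGR2GRAY)[268:284,384:402])
print("hole z.097",onz("scene",391.8,269.0,.0975),"expected R", [0.6232+.076*np.cos(np.radians(-86.5)), -.0876+.076*np.sin(np.radians(-86.5))])
print("pin orig z.076",onz("scene",392.2,275.4,.076))
```

```text
[[124 163 142 120 156 183 188 183 172 143 132 140 141 175 203 219 230 232]
 [130 163 176 144 122 135 122 125 134 140 173 206 213 227 233 232 232 232]
 [123 130 148 124 104 102 101 127 182 208 225 232 235 236 236 234 233 232]
 [111 101 109 125 118 115 121 142 182 221 232 233 233 234 235 235 235 234]
 [100 107 125 143 143 137 141 146 151 181 193 197 194 203 225 234 234 234]
 [125 131 140 147 145 145 135 125 129 131 135 138 147 153 190 226 233 235]
 [140 143 143 146 148 142 126 126 149 133 109 115 137 145 161 217 230 231]
 [141 144 143 144 142 147 132 137 157 161 136 133 150 185 200 218 211 204]
 [141 141 143 139 144 145 141 142 150 167 159 187 200 200 196 181 149 137]
 [139 142 141 139 143 141 149 154 191 201 192 194 182 159 141 117  96  83]
 [141 142 145 148 147 151 187 200 199 192 169 151 134 131 128  99  77  61]
 [148 147 151 183 193 174 186 181 155 128 108  94  98 124 153 145 101  73]
 [184 195 176 185 178 153 142 117  98  87  76  66  72  91 131 157 142 103]
 [189 178 153 135 125 145 150 111 102  91  72  60  67  75  98 139 145 130]
 [148 129 110 120 110 136 153 120 113 102  82  75 
[... 1231 characters left out ...]
 150 142 137 120 116 131 138 154 165 169 201 221 230 233 233 234 233]
 [201 197 168 147 144 150 136 125 134 149 193 226 233 234 233 235 233 231]
 [183 205 205 185 203 209 157 112 112 133 191 228 234 235 232 230 226 215]
 [169 203 229 228 232 229 180 128 119 147 201 222 230 229 222 205 188 167]
 [223 228 235 236 237 234 222 184 173 178 211 213 209 196 179 158 137 128]
 [236 237 236 235 237 235 231 221 212 194 190 180 159 142 130 125 123 120]
 [238 236 238 236 234 231 225 202 186 166 148 133 124 125 123 123 119 121]]
hole z.097 [ 0.62291757 -0.16300434  0.0975    ] expected R [np.float64(0.6278396890046491), np.float64(-0.16345824468006187)]
pin orig z.076 [ 0.6265084  -0.16309891  0.076     ]
```

Run:
```python
from h import *
for u,v,z in((391.8,268.4,.0975),(393.8,268.3,.0975),(391.7,280.5,.062),(392.5,274.8,.078)): print(u,v,z,onz("scene",u,v,z).round(4))
```

```text
391.8 268.4 0.0975 [ 0.6246 -0.1606  0.0975]
393.8 268.3 0.0975 [ 0.6296 -0.1626  0.0975]
391.7 280.5 0.062 [ 0.6243 -0.1661  0.062 ]
392.5 274.8 0.078 [ 0.627  -0.1635  0.078 ]
```

arm_command --targets '[{"x": 0, "y": 0, "z": -0.015, "rx": 0, "ry": 0, "rz": 0, "claw": 255}, {"x": 0, "y": 0, "z": -0.03, "rx": 0, "ry": 0, "rz": 0, "claw": 255}, {"x": 0, "y": 0, "z": -0.038, "rx": 0, "ry": 0, "rz": 0, "claw": 255}, {"x": 0, "y": 0, "z": -0.044, "rx": 0, "ry": 0, "rz": 0, "claw": 255}, {"x": 0, "y": 0, "z": -0.046, "rx": 0, "ry": 0, "rz": 0, "claw": 255}, {"x": 0, "y": 0, "z": -0.046, "rx": 0, "ry": 0, "rz": 0, "claw": 255}]'

```text
t: 6.42
tool_pos: [0.6233, -0.0868, 0.0979]
orientation: [-3.14, -0.097, 0.002]
force: [0.5, -0.3, -3.5]
opening: 0.0138
gripper_force: 35.0
```

```bash
python3 -c "
from h import *
st()"
```

```text
t 6.42 pos [ 0.6233 -0.0868  0.0979] ydir -86.46 tilt z [-0.001  0.    -1.   ] q [-0.22  0.31  1.54  0.    1.3   1.29] F [ 0.5 -0.3 -3.5] T [-0.04  0.1  -0.03] op 0.0138 gf 35.0
```

arm_command --targets '[{"x": 0, "y": 0, "z": -0.005, "rx": 0, "ry": 0, "rz": 0, "claw": 255}, {"x": 0, "y": 0, "z": -0.01, "rx": 0, "ry": 0, "rz": 0, "claw": 255}, {"x": 0, "y": 0, "z": -0.015, "rx": 0, "ry": 0, "rz": 0, "claw": 255}, {"x": 0, "y": 0, "z": -0.018, "rx": 0, "ry": 0, "rz": 0, "claw": 255}, {"x": 0, "y": 0, "z": -0.02, "rx": 0, "ry": 0, "rz": 0, "claw": 255}, {"x": 0, "y": 0, "z": -0.02, "rx": 0, "ry": 0, "rz": 0, "claw": 255}]'

```text
t: 6.92
tool_pos: [0.6237, -0.0868, 0.0887]
orientation: [-3.14, -0.097, 0.0]
force: [0.3, -0.3, -3.3]
opening: 0.0134
gripper_force: 35.0
```

```bash
python3 -c "
from h import *
st()"
```

```text
t 6.92 pos [ 0.6237 -0.0868  0.0887] ydir -86.45 tilt z [-0.  0. -1.] q [-0.22  0.32  1.54  0.    1.28  1.29] F [ 0.3 -0.3 -3.3] T [ 0.01  0.19 -0.01] op 0.0134 gf 35.0
```

Still no contact, so I'm lowering gently until it touches.

arm_command --targets '[{"x": 0, "y": 0, "z": -0.002, "rx": 0, "ry": 0, "rz": 0, "claw": 255}, {"x": 0, "y": 0, "z": -0.004, "rx": 0, "ry": 0, "rz": 0, "claw": 255}, {"x": 0, "y": 0, "z": -0.004, "rx": 0, "ry": 0, "rz": 0, "claw": 255}]'

```text
t: 7.17
tool_pos: [0.624, -0.0868, 0.0886]
orientation: [3.14, 0.097, 0.001]
force: [-8.3, 1.9, 11.3]
opening: 0.0136
gripper_force: 35.0
```

Run:
```python
from h import *
st(); p,D=shot("scene","s3"); t,E=shot("top","t3")
a=cv2.resize(p[240:320,325:430],None,fx=5,fy=5,interpolation=cv2.INTER_CUBIC)
cv2.imwrite("pics/c7.png",a[...,::-1])
```

```text
t 7.17 pos [ 0.624  -0.0868  0.0886] ydir -86.45 tilt z [ 0.001 -0.    -1.   ] q [-0.22  0.32  1.54 -0.    1.28  1.29] F [-8.3  1.9 11.3] T [0.26 1.43 0.05] op 0.0136 gf 35.0
```

View pics/c7.png

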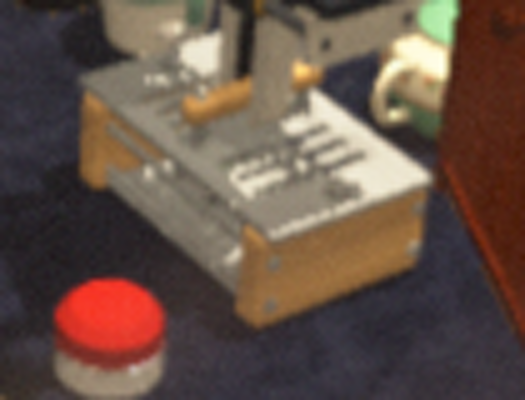

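The plate lies flush on both cheeks, contact force is about 14 N, and there is no gap along the right cheek. Releasing and lifting.

arm_command --targets '[{"x": 0, "y": 0, "z": 0.002, "rx": 0, "ry": 0, "rz": 0, "claw": 150}, {"x": 0, "y": 0, "z": 0.002, "rx": 0, "ry": 0, "rz": 0, "claw": 100}, {"x": 0, "y": 0, "z": 0.002, "rx": 0, "ry": 0, "rz": 0, "claw": 100}, {"x": 0, "y": 0, "z": 0.002, "rx": 0, "ry": 0, "rz": 0, "claw": 60}, {"x": 0, "y": 0, "z": 0.01, "rx": 0, "ry": 0, "rz": 0, "claw": 60}, {"x": 0, "y": 0, "z": 0.06, "rx": 0, "ry": 0, "rz": 0, "claw": 0}, {"x": -0.02, "y": 0, "z": 0.14, "rx": 0, "ry": 0, "rz": 0, "claw": 0}, {"x": -0.08, "y": 0, "z": 0.2, "rx": 0, "ry": 0, "rz": 0, "claw": 0}, {"x": -0.16, "y": 0, "z": 0.22, "rx": 0, "ry": 0, "rz": 0, "claw": 0}, {"x": -0.24, "y": 0, "z": 0.22, "rx": 0, "ry": 0, "rz": 0, "claw": 0}]'

```text
t: 8.1
tool_pos: [0.5051, -0.0874, 0.2012]
orientation: [3.138, 0.098, 0.011]
force: [-0.4, -0.4, 1.6]
opening: 0.0756
gripper_force: 0.0
```

Run:
```python
from h import *
s=st(); p,D=shot("scene","s4"); t,E=shot("top","t4")
P=cloud("scene",D)
# plate plane in scene depth: points around the warmer seat
c=np.array([.6235,-.087]);a=np.radians(3.5);R2=np.array([[np.cos(a),np.sin(a)],[-np.sin(a),np.cos(a)]])
L=(P[...,:2]-c)@R2.T
m=(abs(L[...,0])<.05)&(abs(L[...,1])<.088)&(P[...,2]>.045)&(P[...,2]<.08)
for lo,hi in((-.09,-.05),(-.05,0),(0,.05),(.05,.09)):
    k=m&(L[...,1]>lo)&(L[...,1]<hi);print("plate z",lo,k.sum(),np.median(P[k][:,2]).round(4))
# tongs, roll by top view
im=cv2.imread("pics/t4.png");h=cv2.cvtColor(im,cv2.COLOR_BGR2HSV)
T=lambda x,y:((x+.5)/5-.5+200,(y+.5)/5-.5+235);S=lambda x,y:((x+.5)/5.8-.5+195,(y+.5)/5.8-.5+195)
for k,t,s in(("hinge",(680,360),(432,412)),("tipR",(430,45),(727,265)),("tipL",(302,200),(563,217))):
    q,e=tri("top",T(*t),"scene",S(*s));print(k,q.round(4),e.round(4),onz("top",*T(*t),.03).round(4),onz("scene",*S(*s),.03).round(4))
im0=cv2.imread("pics/top0.png");h=cv2.cvtColor(im0,cv2.COLOR_BGR2HSV)
print("roll top outline c4 -> z.026",onz("top",*T(125,343),.026).round(4),"scene z .026",onz("scene",*S(436,160),.029).round(4))
for q in((110,178),(305,347)): print("board corner",onz("top",*T(*q),.012).round(4))
b=cv2.resize(p[180:330,190:440],None,fx=3,fy=3,interpolation=cv2.INTER_CUBIC);cv2.imwrite("pics/c8.png",b[...,::-1])
```

```text
t 8.1 pos [ 0.5051 -0.0874  0.2012] ydir -86.44 tilt z [ 0.007 -0.002 -1.   ] q [-0.27 -0.1   1.78 -0.    1.46  1.24] F [-0.4 -0.4  1.6] T [-0.01  0.19 -0.06] op 0.0756 gf 0.0
plate z -0.09 376 0.0668
plate z -0.05 375 0.0674
plate z 0 176 0.0678
plate z 0.05 244 0.0673
hinge [0.3793 0.0965 0.0298] 0.0051 [0.3818 0.0959 0.03  ] [0.3765 0.0961 0.03  ]
tipR [0.5812 0.1616 0.0298] 0.0028 [0.5825 0.1611 0.03  ] [0.5794 0.1611 0.03  ]
tipL [0.5228 0.2505 0.0313] 0.0048 [0.5256 0.2499 0.03  ] [0.5211 0.2522 0.03  ]
roll top outline c4 -> z.026 [0.4859 0.3573 0.026 ] scene z .026 [0.4836 0.352  0.029 ]
board corner [0.5756 0.3406 0.012 ]
board corner [0.4562 0.2725 0.012 ]
```

View pics/c8.png

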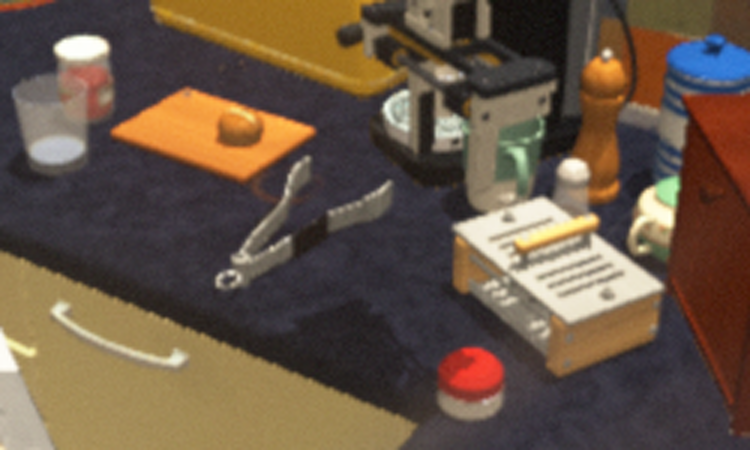

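The plate is flush: depth shows its top at 67–68 mm everywhere and both pins are through, at about (507,215) and (607,293). The tongs are untouched at hinge (0.379,0.097), yaw about 33°, so the grip point is about (0.4525,0.143). The roll is at about (0.4845,0.355).

arm_command --targets '[{"x": -0.01, "y": 0.05, "z": 0, "rx": 0, "ry": 0, "rz": 0.04, "claw": 0}, {"x": -0.03, "y": 0.12, "z": 0, "rx": 0, "ry": 0, "rz": 0.09, "claw": 0}, {"x": -0.05, "y": 0.2, "z": -0.02, "rx": 0, "ry": 0, "rz": 0.14, "claw": 0}, {"x": -0.07, "y": 0.28, "z": -0.06, "rx": 0, "ry": 0, "rz": 0.19, "claw": 0}, {"x": -0.09, "y": 0.35, "z": -0.1, "rx": 0, "ry": 0, "rz": 0.23, "claw": 0}, {"x": -0.1, "y": 0.41, "z": -0.15, "rx": 0, "ry": 0, "rz": 0.25, "claw": 0}, {"x": -0.103, "y": 0.45, "z": -0.19, "rx": 0, "ry": 0, "rz": 0.257, "claw": 0}, {"x": -0.103, "y": 0.46, "z": -0.214, "rx": 0, "ry": 0, "rz": 0.257, "claw": 0}, {"x": -0.103, "y": 0.46, "z": -0.214, "rx": 0, "ry": 0, "rz": 0.257, "claw": 0}, {"x": -0.103, "y": 0.46, "z": -0.214, "rx": 0, "ry": 0, "rz": 0.257, "claw": 0}]'

```text
t: 9.03
tool_pos: [0.4519, 0.1433, 0.0894]
orientation: [3.012, 0.894, -0.002]
force: [0.8, 0.3, 0.5]
opening: 0.0926
gripper_force: 0.0
```

Run:
```python
from h import *
s=st(); p,D=shot("scene","s5");
b=cv2.resize(p[170:310,190:340],None,fx=4,fy=4,interpolation=cv2.INTER_CUBIC);cv2.imwrite("pics/c9.png",b[...,::-1])
# refined roll: orange-brown darker blob within the board, by depth above the board
im=cv2.imread("pics/scene0.png");P=cloud("scene",np.load("/tmp/scene0.npy"));Q=cloud("top",np.load("/tmp/top0.npy"))
for n,C in(("scene",P),("top",Q)):
    m=(np.hypot(C[...,0]-.4845,C[...,1]-.355)<.05)&(C[...,2]>.03)&(C[...,2]<.055)
    print(n,m.sum(),C[m].mean(0).round(4),[(C[m][:,i].min().round(4),C[m][:,i].max().round(4)) for i in(0,1,2)])
# pale slit on the roll crown (z~.046) in both views
for n,(x,y,w,hh) in(("top",(212,288,28,30)),("scene",(255,208,30,25))):
    h=cv2.cvtColor(cv2.imread(f"pics/{n}0.png"),cv2.COLOR_BGR2HSV)[y:y+hh,x:x+w]
    v=h[...,2].astype(int);print(n,h[::4,::4,1].tolist())
```

```text
t 9.03 pos [0.4519 0.1433 0.0894] ydir -56.95 tilt z [-0.001 -0.    -1.   ] q [ 0.2  -0.09  1.98 -0.    1.25  1.19] F [0.8 0.3 0.5] T [-0.02  0.07  0.03] op 0.0926 gf 0.0
scene 116 [0.4813 0.3482 0.0405] [(np.float64(0.4611), np.float64(0.5081)), (np.float64(0.3294), np.float64(0.3775)), (np.float64(0.0301), np.float64(0.0494))]
top 331 [0.4848 0.3571 0.0406] [(np.float64(0.4611), np.float64(0.5121)), (np.float64(0.3319), np.float64(0.3831)), (np.float64(0.0306), np.float64(0.0521))]
top [[137, 143, 143, 143, 144, 146, 147], [140, 142, 149, 152, 151, 149, 148], [143, 151, 156, 143, 87, 149, 143], [145, 155, 148, 60, 148, 150, 150], [147, 151, 64, 145, 139, 149, 154], [145, 127, 152, 150, 152, 137, 147], [146, 147, 141, 146, 143, 151, 147], [145, 144, 145, 149, 143, 144, 149]]
scene [[47, 29, 43, 43, 29, 45, 44, 27], [183, 182, 136, 45, 39, 37, 41, 40], [189, 187, 181, 141, 175, 135, 43, 33], [186, 182, 197, 199, 186, 177, 179, 176], [187, 186, 179, 181, 183, 180, 180, 182], [188, 183, 194, 193, 183, 194, 188, 188], [187, 189, 189, 187, 187, 183, 185, 181]]
```

arm_command --squeeze 30 --targets '[{"x": 0, "y": 0, "z": -0.05, "rx": 0, "ry": 0, "rz": 0, "claw": 0}, {"x": 0, "y": 0, "z": -0.1, "rx": 0, "ry": 0, "rz": 0, "claw": 0}, {"x": 0, "y": 0, "z": -0.13, "rx": 0, "ry": 0, "rz": 0, "claw": 0}, {"x": 0, "y": 0, "z": -0.146, "rx": 0, "ry": 0, "rz": 0, "claw": 0}, {"x": 0, "y": 0, "z": -0.146, "rx": 0, "ry": 0, "rz": 0, "claw": 80}, {"x": 0, "y": 0, "z": -0.146, "rx": 0, "ry": 0, "rz": 0, "claw": 105}, {"x": 0, "y": 0, "z": -0.146, "rx": 0, "ry": 0, "rz": 0, "claw": 115}, {"x": 0, "y": 0, "z": -0.146, "rx": 0, "ry": 0, "rz": 0, "claw": 125}, {"x": 0, "y": 0, "z": -0.146, "rx": 0, "ry": 0, "rz": 0, "claw": 134}, {"x": 0, "y": 0, "z": -0.146, "rx": 0, "ry": 0, "rz": 0, "claw": 134}]'

```text
t: 9.92
tool_pos: [0.4529, 0.1433, 0.0175]
orientation: [3.012, 0.892, 0.002]
force: [0.6, -0.4, 0.1]
opening: 0.0576
gripper_force: 0.0
```

```bash
python3 -c "
from h import *
st()"
```

```text
t 9.92 pos [0.4529 0.1433 0.0175] ydir -57.01 tilt z [ 0.002  0.    -1.   ] q [0.2  0.02 2.02 0.   1.1  1.19] F [ 0.6 -0.4  0.1] T [-0.04  0.1  -0.03] op 0.0576 gf 0.0
```

arm_command --targets '[{"x": 0, "y": 0, "z": 0, "rx": 0, "ry": 0, "rz": 0, "claw": 134}, {"x": 0, "y": 0, "z": 0, "rx": 0, "ry": 0, "rz": 0, "claw": 134}, {"x": 0, "y": 0, "z": 0, "rx": 0, "ry": 0, "rz": 0, "claw": 134}, {"x": 0, "y": 0, "z": 0, "rx": 0, "ry": 0, "rz": 0, "claw": 134}, {"x": 0, "y": 0, "z": 0, "rx": 0, "ry": 0, "rz": 0, "claw": 134}]'

```text
t: 10.33
tool_pos: [0.4531, 0.1434, 0.0173]
orientation: [3.012, 0.892, 0.003]
force: [0.9, 0.6, 6.1]
opening: 0.0442
gripper_force: 7.0
```

```bash
python3 -c "
from h import *
st()"
```

```text
t 10.33 pos [0.4531 0.1434 0.0173] ydir -57.01 tilt z [ 0.002  0.    -1.   ] q [0.2  0.02 2.02 0.   1.1  1.19] F [0.9 0.6 6.1] T [ 0.08 -0.1  -0.05] op 0.0442 gf 7.0
```

arm_command --targets '[{"x": 0, "y": 0, "z": 0.01, "rx": 0, "ry": 0, "rz": 0, "claw": 134}, {"x": 0, "y": 0, "z": 0.04, "rx": 0, "ry": 0, "rz": 0, "claw": 134}, {"x": 0, "y": 0, "z": 0.08, "rx": 0, "ry": 0, "rz": 0, "claw": 134}, {"x": 0, "y": 0, "z": 0.12, "rx": 0, "ry": 0, "rz": 0, "claw": 134}, {"x": 0, "y": 0, "z": 0.15, "rx": 0, "ry": 0, "rz": 0, "claw": 134}, {"x": 0, "y": 0, "z": 0.16, "rx": 0, "ry": 0, "rz": 0, "claw": 134}, {"x": 0, "y": 0, "z": 0.16, "rx": 0, "ry": 0, "rz": 0, "claw": 134}, {"x": 0, "y": 0, "z": 0.16, "rx": 0, "ry": 0, "rz": 0, "claw": 134}]'

```text
t: 11.0
tool_pos: [0.4516, 0.1431, 0.0959]
orientation: [-3.012, -0.892, 0.002]
force: [-0.1, 0.2, -1.7]
opening: 0.0445
gripper_force: 5.1
```

```bash
cat >> h.py <<'E'
def tongs(tag,yaw=33.0,off=.097):
    s=st();tp=np.array(s["tool_pos"]);a=np.radians(yaw);x=np.array([np.cos(a),np.sin(a)]);y=np.array([-x[1],x[0]])
    for n in("scene","top"):
        p,D=shot(n,tag+n);C=cloud(n,D);d=C[...,:2]-tp[:2];X=d@x;Y=d@y;Z=C[...,2]-tp[2]
        for nm,lo,hi in(("cup",.065,.13),("mid",.035,.065),("back",-.1,-.03)):
            m=(X>lo)&(X<hi)&(abs(Y)<.07)&(Z>-.035)&(Z<.03)&(D>0)
            for sd in(1,-1):
                k=m&(Y*sd>0)
                if k.sum()>3: print(n,nm,sd,k.sum(),"X %.4f..%.4f"%(X[k].min(),np.percentile(X[k],98)),"Y med %.4f"%np.median(Y[k]),"(%.4f..%.4f)"%(Y[k].min(),Y[k].max()),"Z %.4f..%.4f"%tuple(np.percentile(Z[k],[3,97])))
E
python3 -c "
from h import *
tongs('a')"
```

```text
t 11.0 pos [0.4516 0.1431 0.0959] ydir -57.01 tilt z [-0.001 -0.    -1.   ] q [ 0.2  -0.1   1.98  0.    1.26  1.19] F [-0.1  0.2 -1.7] T [-0.08  0.12  0.04] op 0.0445 gf 5.1
scene cup 1 13 X 0.0676..0.0842 Y med 0.0379 (0.0343..0.0418) Z -0.0164..0.0065
scene cup -1 87 X 0.0666..0.1142 Y med -0.0404 (-0.0445..-0.0314) Z -0.0141..0.0137
scene mid 1 19 X 0.0357..0.0623 Y med 0.0284 (0.0209..0.0352) Z -0.0104..0.0110
scene mid -1 64 X 0.0360..0.0647 Y med -0.0277 (-0.0388..-0.0199) Z -0.0129..0.0100
scene back 1 71 X -0.0996..-0.0314 Y med 0.0120 (0.0000..0.0178) Z -0.0113..0.0147
scene back -1 131 X -0.0979..-0.0333 Y med -0.0084 (-0.0189..-0.0001) Z -0.0122..0.0124
top cup 1 73 X 0.0651..0.1178 Y med 0.0412 (0.0326..0.0446) Z -0.0172..0.0156
top mid 1 17 X 0.0515..0.0648 Y med 0.0323 (0.0282..0.0351) Z -0.0115..0.0108
top back 1 71 X -0.0990..-0.0550 Y med 0.0083 (0.0002..0.0135) Z -0.0092..0.0153
top back -1 78 X -0.0983..-0.0319 Y med -0.0086 (-0.0155..-0.0000) Z -0.0112..0.0142
```

arm_command --targets '[{"x": -0.01, "y": 0.035, "z": 0.01, "rx": 0, "ry": 0, "rz": 0, "claw": 134}, {"x": -0.028, "y": 0.1, "z": 0.03, "rx": 0, "ry": 0, "rz": 0, "claw": 134}, {"x": -0.048, "y": 0.17, "z": 0.04, "rx": 0, "ry": 0, "rz": 0, "claw": 134}, {"x": -0.068, "y": 0.24, "z": 0.04, "rx": 0, "ry": 0, "rz": 0, "claw": 134}, {"x": -0.085, "y": 0.295, "z": 0.02, "rx": 0, "ry": 0, "rz": 0, "claw": 134}, {"x": -0.093, "y": 0.32, "z": 0, "rx": 0, "ry": 0, "rz": 0, "claw": 134}, {"x": -0.093, "y": 0.324, "z": -0.01, "rx": 0, "ry": 0, "rz": 0, "claw": 134}, {"x": -0.093, "y": 0.324, "z": -0.01, "rx": 0, "ry": 0, "rz": 0, "claw": 134}, {"x": -0.093, "y": 0.324, "z": -0.01, "rx": 0, "ry": 0, "rz": 0, "claw": 134}]'

```text
t: 11.85
tool_pos: [0.4051, 0.3042, 0.0904]
orientation: [3.011, 0.892, -0.004]
force: [-0.0, 0.2, -1.8]
opening: 0.0443
gripper_force: 5.1
```

Run:
```python
from h import *
tongs('b')
s=robot.read_state();tp=np.array(s["tool_pos"]);a=np.radians(33);x=np.array([np.cos(a),np.sin(a)]);y=np.array([-x[1],x[0]])
for n in("scene","top"):
    C=cloud(n,np.load(f"/tmp/b{n}.npy"));d=C[...,:2]-tp[:2];X=d@x;Y=d@y
    m=(C[...,2]>.022)&(C[...,2]<.052)&(X>.05)&(X<.15)&(abs(Y)<.05);
    if m.sum():print(n,"roll in tongs frame",m.sum(),np.percentile(X[m],[2,98]).round(4),np.percentile(Y[m],[2,98]).round(4))
```

```text
t 11.85 pos [0.4051 0.3042 0.0904] ydir -57.0 tilt z [-0.002 -0.002 -1.   ] q [ 0.54 -0.    1.89 -0.    1.25  1.54] F [-0.   0.2 -1.8] T [-0.05  0.13  0.06] op 0.0443 gf 5.1
scene cup -1 89 X 0.0653..0.1132 Y med -0.0403 (-0.0459..-0.0288) Z -0.0146..0.0134
scene mid 1 11 X 0.0367..0.0549 Y med 0.0267 (0.0222..0.0304) Z -0.0107..0.0124
scene mid -1 57 X 0.0351..0.0646 Y med -0.0269 (-0.0388..-0.0158) Z -0.0125..0.0102
scene back 1 51 X -0.0998..-0.0308 Y med 0.0125 (0.0012..0.0179) Z -0.0099..0.0133
scene back -1 123 X -0.0977..-0.0315 Y med -0.0076 (-0.0190..-0.0005) Z -0.0125..0.0123
top back 1 80 X -0.0994..-0.0335 Y med 0.0087 (0.0000..0.0158) Z -0.0090..0.0159
top back -1 68 X -0.0995..-0.0314 Y med -0.0086 (-0.0161..-0.0002) Z -0.0041..0.0180
scene roll in tongs frame 141 [0.0687 0.1123] [-0.0224  0.0233]
```

The roll is centred between the cups, so I'm descending vertically and then closing.

arm_command --squeeze 30 --targets '[{"x": -0.002, "y": -0.002, "z": -0.03, "rx": 0, "ry": 0, "rz": 0, "claw": 134}, {"x": -0.002, "y": -0.002, "z": -0.06, "rx": 0, "ry": 0, "rz": 0, "claw": 134}, {"x": -0.002, "y": -0.002, "z": -0.085, "rx": 0, "ry": 0, "rz": 0, "claw": 134}, {"x": -0.002, "y": -0.002, "z": -0.105, "rx": 0, "ry": 0, "rz": 0, "claw": 134}, {"x": -0.002, "y": -0.002, "z": -0.116, "rx": 0, "ry": 0, "rz": 0, "claw": 134}, {"x": -0.002, "y": -0.002, "z": -0.118, "rx": 0, "ry": 0, "rz": 0, "claw": 134}, {"x": -0.002, "y": -0.002, "z": -0.118, "rx": 0, "ry": 0, "rz": 0, "claw": 134}]'

```text
t: 12.53
tool_pos: [0.4049, 0.3039, 0.0327]
orientation: [3.013, 0.891, -0.0]
force: [-0.9, 0.5, -1.4]
opening: 0.0441
gripper_force: 5.1
```

```bash
python3 -c "
from h import *
tongs('c')"
```

```text
t 12.53 pos [0.4049 0.3039 0.0327] ydir -57.04 tilt z [-0. -0. -1.] q [0.54 0.08 1.93 0.   1.13 1.54] F [-0.9  0.5 -1.4] T [-0.05  0.15 -0.06] op 0.0441 gf 5.1
scene cup 1 22 X 0.0656..0.0944 Y med 0.0141 (0.0016..0.0692) Z -0.0202..0.0065
scene cup -1 254 X 0.0651..0.1261 Y med -0.0423 (-0.0697..-0.0004) Z -0.0329..0.0127
scene mid 1 22 X 0.0352..0.0630 Y med 0.0272 (0.0229..0.0664) Z -0.0207..0.0101
scene mid -1 145 X 0.0350..0.0641 Y med -0.0323 (-0.0698..-0.0151) Z -0.0325..0.0096
scene back 1 207 X -0.0998..-0.0316 Y med 0.0167 (0.0001..0.0698) Z -0.0335..0.0134
scene back -1 359 X -0.0997..-0.0316 Y med -0.0204 (-0.0698..-0.0002) Z -0.0342..0.0105
top cup 1 94 X 0.0661..0.1274 Y med 0.0651 (0.0598..0.0699) Z -0.0278..-0.0177
top mid 1 5 X 0.0378..0.0640 Y med 0.0631 (0.0606..0.0646) Z -0.0228..-0.0168
top back 1 281 X -0.0998..-0.0309 Y med 0.0190 (0.0001..0.0700) Z -0.0347..0.0132
top back -1 435 X -0.0890..-0.0309 Y med -0.0328 (-0.0699..-0.0002) Z -0.0346..0.0110
```

arm_command --squeeze 30 --targets '[{"x": 0, "y": 0, "z": 0, "rx": 0, "ry": 0, "rz": 0, "claw": 145}, {"x": 0, "y": 0, "z": 0, "rx": 0, "ry": 0, "rz": 0, "claw": 155}, {"x": 0, "y": 0, "z": 0, "rx": 0, "ry": 0, "rz": 0, "claw": 165}, {"x": 0, "y": 0, "z": 0, "rx": 0, "ry": 0, "rz": 0, "claw": 175}, {"x": 0, "y": 0, "z": 0, "rx": 0, "ry": 0, "rz": 0, "claw": 200}, {"x": 0, "y": 0, "z": 0, "rx": 0, "ry": 0, "rz": 0, "claw": 200}, {"x": 0, "y": 0, "z": 0, "rx": 0, "ry": 0, "rz": 0, "claw": 200}, {"x": 0, "y": 0, "z": 0, "rx": 0, "ry": 0, "rz": 0, "claw": 200}, {"x": 0, "y": 0, "z": 0, "rx": 0, "ry": 0, "rz": 0, "claw": 200}]'

```text
t: 13.38
tool_pos: [0.4048, 0.3043, 0.0327]
orientation: [-3.012, -0.892, -0.0]
force: [-0.2, -0.3, 0.2]
opening: 0.03
gripper_force: 30.0
```

```bash
python3 -c "
from h import *
st()"
```

```text
t 13.38 pos [0.4048 0.3043 0.0327] ydir -57.01 tilt z [ 0.  0. -1.] q [0.54 0.08 1.93 0.   1.13 1.54] F [-0.2 -0.3  0.2] T [ 0.04  0.03 -0.03] op 0.03 gf 30.0
```

Closed at 30.0 mm with 30 N, which matches "closed on the roll". Lifting.

arm_command --targets '[{"x": 0, "y": 0, "z": 0.01, "rx": 0, "ry": 0, "rz": 0, "claw": 200}, {"x": 0, "y": 0, "z": 0.03, "rx": 0, "ry": 0, "rz": 0, "claw": 200}, {"x": 0, "y": 0, "z": 0.06, "rx": 0, "ry": 0, "rz": 0, "claw": 200}, {"x": 0, "y": 0, "z": 0.1, "rx": 0, "ry": 0, "rz": 0, "claw": 200}, {"x": 0, "y": 0, "z": 0.14, "rx": 0, "ry": 0, "rz": 0, "claw": 200}, {"x": 0, "y": 0, "z": 0.19, "rx": 0, "ry": 0, "rz": 0, "claw": 200}, {"x": 0, "y": 0, "z": 0.24, "rx": 0, "ry": 0, "rz": 0, "claw": 200}, {"x": 0, "y": 0, "z": 0.27, "rx": 0, "ry": 0, "rz": 0, "claw": 200}, {"x": 0, "y": 0, "z": 0.28, "rx": 0, "ry": 0, "rz": 0, "claw": 200}, {"x": 0, "y": 0, "z": 0.28, "rx": 0, "ry": 0, "rz": 0, "claw": 200}]'

```text
t: 14.22
tool_pos: [0.4057, 0.3048, 0.1749]
orientation: [-3.011, -0.892, -0.006]
force: [0.8, -0.1, -1.4]
opening: 0.0297
gripper_force: 30.0
```

```bash
cat >> h.py <<'E'
def roll(tag,yaw=33.0):
    s=st();tp=np.array(s["tool_pos"]);a=np.radians(yaw);x=np.array([np.cos(a),np.sin(a)]);y=np.array([-x[1],x[0]])
    for n in("scene","top"):
        p,D=shot(n,tag+n);h=cv2.cvtColor(p,cv2.COLOR_RGB2HSV);C=cloud(n,D);d=C[...,:2]-tp[:2];X=d@x;Y=d@y;Z=C[...,2]-tp[2]
        b=(X>.04)&(X<.15)&(abs(Y)<.06)&(Z>-.05)&(Z<.05)
        for nm,m in(("roll",b&(h[...,1]>100)),("steel",b&(h[...,1]<70)),("back",(X<-.03)&(X>-.1)&(abs(Y)<.03)&(abs(Z)<.05))):
            if m.sum()>3: print(n,nm,m.sum(),"X",np.percentile(X[m],[3,97]).round(4),"Y",np.percentile(Y[m],[3,97]).round(4),"Z",np.percentile(Z[m],[3,97]).round(4))
E
python3 -c "
from h import *
roll('d')"
```

```text
t 14.22 pos [0.4057 0.3048 0.1749] ydir -57.01 tilt z [ 0.003  0.002 -1.   ] q [ 0.54 -0.09  1.82  0.    1.41  1.54] F [ 0.8 -0.1 -1.4] T [-0.05  0.13 -0.02] op 0.0297 gf 30.0
scene roll 75 X [0.0695 0.1129] Y [-0.0258  0.0214] Z [-0.0021  0.0145]
scene steel 111 X [0.0426 0.1112] Y [-0.0306  0.0273] Z [-0.0126  0.0101]
scene back 179 X [-0.0982 -0.0313] Y [-0.0121  0.0123] Z [-0.0124  0.013 ]
top back 164 X [-0.0986 -0.0337] Y [-0.0107  0.012 ] Z [-0.01   0.013]
```

arm_command --targets '[{"x": 0, "y": -0.02, "z": 0, "rx": 0, "ry": 0, "rz": 0, "claw": 200}, {"x": 0, "y": -0.06, "z": 0, "rx": 0, "ry": 0, "rz": 0, "claw": 200}, {"x": 0, "y": -0.11, "z": 0, "rx": 0, "ry": 0, "rz": 0, "claw": 200}, {"x": 0, "y": -0.17, "z": 0, "rx": 0, "ry": 0, "rz": 0, "claw": 200}, {"x": 0, "y": -0.23, "z": 0, "rx": 0, "ry": 0, "rz": 0, "claw": 200}, {"x": 0, "y": -0.29, "z": 0, "rx": 0, "ry": 0, "rz": 0, "claw": 200}, {"x": 0.01, "y": -0.35, "z": 0, "rx": 0, "ry": 0, "rz": 0, "claw": 200}, {"x": 0.02, "y": -0.41, "z": 0, "rx": 0, "ry": 0, "rz": 0, "claw": 200}, {"x": 0.03, "y": -0.47, "z": 0, "rx": 0, "ry": 0, "rz": 0, "claw": 200}, {"x": 0.05, "y": -0.53, "z": 0, "rx": 0, "ry": 0, "rz": 0, "claw": 200}]'

```text
t: 15.15
tool_pos: [0.428, 0.0373, 0.171]
orientation: [-3.011, -0.892, 0.004]
force: [0.8, 0.4, -1.4]
opening: 0.0295
gripper_force: 30.0
```

arm_command --targets '[{"x": 0.03, "y": -0.055, "z": 0, "rx": 0, "ry": 0, "rz": 0, "claw": 200}, {"x": 0.06, "y": -0.11, "z": 0, "rx": 0, "ry": 0, "rz": 0, "claw": 200}, {"x": 0.09, "y": -0.16, "z": 0, "rx": 0, "ry": 0, "rz": 0, "claw": 200}, {"x": 0.12, "y": -0.21, "z": 0, "rx": 0, "ry": 0, "rz": 0, "claw": 200}, {"x": 0.15, "y": -0.26, "z": 0, "rx": 0, "ry": 0, "rz": 0, "claw": 200}, {"x": 0.18, "y": -0.3, "z": 0, "rx": 0, "ry": 0, "rz": 0, "claw": 200}, {"x": 0.21, "y": -0.33, "z": -0.01, "rx": 0, "ry": 0, "rz": 0, "claw": 200}, {"x": 0.225, "y": -0.35, "z": -0.02, "rx": 0, "ry": 0, "rz": 0, "claw": 200}, {"x": 0.23, "y": -0.354, "z": -0.026, "rx": 0, "ry": 0, "rz": 0, "claw": 200}, {"x": 0.23, "y": -0.354, "z": -0.026, "rx": 0, "ry": 0, "rz": 0, "claw": 200}]'

```text
t: 15.98
tool_pos: [0.5432, -0.1382, 0.1571]
orientation: [-3.01, -0.889, 0.006]
force: [0.6, -0.2, -3.0]
opening: 0.0301
gripper_force: 30.0
```

arm_command --targets '[{"x": 0, "y": 0, "z": 0, "rx": 0, "ry": 0, "rz": 0, "claw": 200}, {"x": 0, "y": 0, "z": 0, "rx": 0, "ry": 0, "rz": 0, "claw": 200}, {"x": 0, "y": 0, "z": 0, "rx": 0, "ry": 0, "rz": 0, "claw": 200}, {"x": 0, "y": 0, "z": 0, "rx": 0, "ry": 0, "rz": 0, "claw": 200}, {"x": 0, "y": 0, "z": 0, "rx": 0, "ry": 0, "rz": 0, "claw": 200}]'

```text
t: 16.4
tool_pos: [0.5447, -0.1374, 0.1601]
orientation: [3.012, 0.893, 0.001]
force: [0.1, 0.1, -1.5]
opening: 0.0297
gripper_force: 30.0
```

Run:
```python
from h import *
roll('e')
P=cloud("scene",np.load("/tmp/escene.npy"))
c=np.array([.6235,-.087]);a=np.radians(3.5);R2=np.array([[np.cos(a),np.sin(a)],[-np.sin(a),np.cos(a)]])
L=(P[...,:2]-c)@R2.T
m=(abs(L[...,0])<.05)&(abs(L[...,1])<.088)&(P[...,2]>.045)&(P[...,2]<.08)
for lo,hi in((-.09,-.05),(-.05,0),(0,.05),(.05,.09)):
    k=m&(L[...,1]>lo)&(L[...,1]<hi);print("plate z",lo,k.sum(),np.median(P[k][:,2]).round(4) if k.sum() else '')
# bystanders: depth change against the first scene view, away from the arm
d=abs(cv2.imread("pics/escene.png").astype(int)-cv2.imread("pics/scene0.png")).max(2)
for k,(u,v) in dict(timer=(347,307),mug=(357,233),salt=(380,247),pepper=(390,222),jam=(218,206),tumbler=(207,221),board=(240,220)).items(): print(k,np.median(d[v-6:v+7,u-6:u+7]))
```

```text
t 16.4 pos [ 0.5447 -0.1374  0.1601] ydir -56.97 tilt z [ 0.001 -0.    -1.   ] q [-0.34  0.07  1.68  0.    1.38  0.66] F [ 0.1  0.1 -1.5] T [-0.02  0.16 -0.02] op 0.0297 gf 30.0
scene roll 42 X [0.0657 0.1097] Y [-0.0215 -0.0046] Z [-0.0018  0.0131]
scene steel 124 X [0.0447 0.0993] Y [-0.0283  0.0263] Z [-0.0143  0.0113]
scene back 220 X [-0.0987 -0.0328] Y [-0.0105  0.012 ] Z [-0.0134  0.0139]
top roll 256 X [0.075  0.1202] Y [-0.0242  0.0202] Z [-0.003  0.016]
top steel 285 X [0.0487 0.1188] Y [-0.0281  0.0299] Z [-0.013   0.0148]
plate z -0.09 368 0.0668
plate z -0.05 369 0.0675
plate z 0 115 0.0677
plate z 0.05 43 0.068
timer 14.0
mug 44.0
salt 37.0
pepper 44.0
jam 3.0
tumbler 3.0
board 3.0
```

The roll is held, with its middle over the plate and about 40 mm above the bar. One check that the bystanders beneath the arm haven't moved:

Run:
```python
from h import *
a=cv2.imread("pics/scene0.png");f=cv2.imread("pics/top0.png")
for nm in("dscene","escene"):
    b=cv2.imread(f"pics/{nm}.png")
    for k,(x,y,w,h) in dict(timer=(330,290,35,32),mug=(343,214,28,38),salt=(373,232,14,28),pepper=(382,195,16,50)).items():
        r=cv2.matchTemplate(b[y-10:y+h+10,x-10:x+w+10],a[y:y+h,x:x+w],cv2.TM_CCOEFF_NORMED);_,mx,_,l=cv2.minMaxLoc(r);print(nm,k,round(mx,2),l)
```

```text
dscene timer 1.0 (10, 10)
dscene mug 0.79 (10, 10)
dscene salt 0.64 (10, 10)
dscene pepper 0.99 (10, 10)
escene timer 0.93 (10, 10)
escene mug 0.46 (0, 19)
escene salt 0.27 (20, 7)
escene pepper 0.74 (10, 10)
```

```bash
python3 -c "
from h import *
st();print(robot.close_job())"
```

```text
t 16.5 pos [ 0.5448 -0.1376  0.16  ] ydir -56.99 tilt z [ 0.001 -0.    -1.   ] q [-0.34  0.07  1.68 -0.    1.38  0.66] F [-0.5  0.2 -1.2] T [-0.08  0.17 -0.02] op 0.0295 gf 30.0
the job is handed in; nothing more can be done
None
```

The job is handed in at 16.5 s: the plate lies flush over both pins and released, and the tongs hold the roll about 40 mm above the bar. The timer and pepper mill matched their starting places at the end, but the arm hid the mug and salt in the last view; they matched only weakly, in place, the view before.

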